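# Slide the beaker in under the burette

## Task

Set up the titration: slide the small empty beaker along the bench, in between the two legs of the burette stand's foot, until the burette's tip hangs over the middle of the beaker's mouth, and leave it standing there. Keep the beaker flat on the bench all the way (do not lift or tip it), do not touch the glass burette, and leave the other things on the bench where they are.

Things in the scene. Friction and masses are not known exactly. Their poses are not given: they have to be found in the camera images.
- beaker_mid (a point): Centre of the small translucent plastic beaker (the one to slide), on its axis and half-way up, 40 mm above its underside; z along its axis, up. Round and open, 80 mm tall, 60 mm outside diameter at the rim (57 mm at the foot), wall 3 mm, about 70 g, with a small lip and blue scale marks. It slides easily and stays upright when pushed below half height.
- stand: Fixed retort stand that holds the burette. Origin on the bench right below the burette's tip; x points from there to the rod (12 mm diameter, 530 mm tall, at x = 120 mm), so its A-shaped foot is open towards -x; z up. Beside the origin the two legs leave the beaker about 7 mm each side; pushed too far, it meets both legs about 18 mm past the middle. A clamp 330 mm up reaches to the burette.
- toe_left (a point): Toe of one leg of the stand's foot, at its top, 14 mm above the bench; in the stand's frame at x = -80, y = +83 mm; axes as the stand's. The leg is a straight grey-blue bar, 18 mm wide and 14 mm high, from the rod to this round toe of 11 mm radius.
- toe_right (a point): Toe of the other leg, likewise, at x = -80, y = -83 mm in the stand's frame. The beaker goes in between the two toes.
- burette: Upright glass burette fixed in the stand's clamp; fragile. Origin at the end of its blue tip, 92 mm above the bench (12 mm above the beaker's rim); axes as the stand's. Tip 4 to 8 mm thick; 60 mm higher a stopcock (white barrel of 17 mm diameter along y, from y = -20 to 32 mm with its blue key, 40 mm long in x); then a clear tube of 13 mm diameter, to 452 mm above the tip.
- wash_bottle: White wash bottle with blue cap and spout, 66 mm diameter, 209 mm tall. Origin under its centre. Leave alone.
- waste_beaker: Large empty translucent beaker, 90 mm diameter, 120 mm tall (not the one to slide). Origin under its centre. Leave alone.
- ph_meter: Black hand-held pH meter lying on the bench, 190 x 92 x 38 mm, long along its x. Origin under its centre. Leave alone.
- loose_cap: Loose blue screw cap lying open side up, 53 mm diameter, 20 mm tall. Origin under its centre. Leave alone.
- sample_tube: White sample tube standing upright with blue cap, 34 mm diameter at the cap, 110 mm tall. Origin under its centre. Leave alone.
- jar_pale: Closed jar, pale yellow, with a white band and a blue screw cap, 53 mm diameter, 72 mm tall. Origin under its centre. Leave alone.
- jar_dark: Closed jar, dark brown, with a white band and a blue screw cap, 53 mm diameter, 72 mm tall. Origin under its centre. Leave alone.
- jar_amber: Closed jar, amber, with a white band and a blue screw cap, 53 mm diameter, 72 mm tall. Origin under its centre. Leave alone.
Mind the look-alikes: they are no part of the job. What is shaped like the part that bears beaker_mid but red is not meant.

How it is judged:
By the outcome, as a careful person would: the job done as asked, in the order asked, and still so for the second after the job is handed in, with the robot touching nothing.
It also fails if it takes over 48 s, if anything falls off the work surface, if the arm or the gripper's body presses on something with over 40 N, if the wrist force passes 120 N, or if a joint passes its speed limit or range.

## Robot

A 7-joint arm with a two-finger parallel gripper is mounted at the origin on the work surface. World frame = base frame: x ahead of the robot, y to its left, z up, the work surface at z = 0. Lengths are in m, angles in rad, forces in N, time in s.
With the tool pointing down it reaches from about 0.4 to 0.75 m from the base axis. Payload 19.5 kg.
Tool frame: the origin (TCP) lies at the very end of the fingers, on their centre line; the grasp point (between the pads) lies 19 mm behind it; x points along the fingers, y is the direction in which the jaws open and shut, and the axes are right-handed (so a half turn about x gives the same grasp; the last joint's range is limited). The gripper opens to 85 mm and grips with 20 to 120 N. Pads are 22 mm wide; open, the fingers measure 114 mm over their backs; the gripper's body (76 mm by 85 mm) begins 54 mm behind the grasp point. The pads swing forward as they close: fully open they stand 13 mm farther back than shut.
Start: joints at [1.167, 0.707, -0.028, 1.485, 0.022, 0.951, -0.075], TCP at [0.204, -0.538, 0.231] pointing down, gripper open.
Joint ranges: [-2.71, 2.71], [-0.32, 2.16], [-1.57, 1.52], [0, 2.45], [-1.46, 4.6], [0, 2.02], [-2.83, 2.83]. Speed limits (rad/s): [1.89, 1.89, 2.57, 2.57, 3.01, 3.01, 3.01].

## Interface

Orientations are given as a unit quaternion [w, x, y, z].
In Python, from workcell import get_state, snapshot, finish_job, cut_out, place_of gives the robot as it stands. The module is installed in compiled form; this text tells all that it offers.
- The arm moves only by the shell command python3 -m inch 'ROWS' [FORCE]. ROWS is text: rows parted by semicolons, each of 5 numbers parted by spaces: the opening, from 0 (shut) to 1 (fully open), then the shift along the tool's x, y, z in cm, then the turn about the tool's x in rad. A call has 1 to 12 rows; each row shifts and turns the pose as measured when the row begins, along the tool's axes as they then stand; what a row does not reach is not made up. A row lasts 1/10 s, in which the tool goes at most 50 mm and 8.59 degrees, less where a joint would pass 70% of its speed; a pose out of reach is approached as far as the arm can. A call is refused whole if a number of a shift passes 5 or a number of a turn 0.15, either way. A call with a gripper value outside its range is refused whole. The fingers move at their own pace and stop on an object; FORCE is the grip in N (left out, the last holds). Time passes only in rows, so rows that do not move let the fingers close. It gives the time, the measured TCP pose, the force and the opening at its end, in the units of the state.
- get_state(): the state, without advancing time (a new reading comes with each control period).
- snapshot(name): name is "side" or "top"; returns a dict with "image" (420x560x3 uint8, red, green, blue), "depth" (420x560 float32, m along the optical axis (not along the pixel's ray), 0 where there is no reading), "intrinsics" (3x3 intrinsics, pixels), "world_from_camera" (4x4, takes a point from camera to world coordinates). Camera axes: x right, y up, looking along -z (the intrinsics and any distortion apply to the point x, -y, -z); pixel columns grow to the right and rows downward; lengths in m; the calibration is good to about 2 mm. A picture is of the moment at which its call begins.
- finish_job(): hands the job in, once; it reports no verdict.
Trained networks look in the newest picture that a camera, given by its name, has taken for a name from the list of things; names that differ only in an ending like _2 or _b are one class to them, and where a whole thing is asked for, a point or a joint stands for the part that bears it (a point fixed in the world has none). Each returns a list of dicts, best first, with "conf" (0 to 1); they miss things now and then, are a little off and sometimes report something else, mostly with a low value. They report only what shows in the picture. A call takes as long as a camera call. They do not tell look-alikes from the thing itself.
- cut_out(camera, label): "region" (420x560 bool, what is visible of it).
- place_of(camera, label): "centre" ([x, y, z] in m, in world coordinates, good to about 4 mm: a listed point, or the origin of a listed thing).
The state is a dict: "clock": time; "q": joint angles; "qvel": joint speeds; "joint_torque": joint torques, N m; "ee_pos": TCP position; "orientation": TCP orientation; "force": force on the tool from outside, world axes, zero at the start; "torque": the same for the moment, N m; "gripper_width": finger opening in m.
Only numpy, scipy, OpenCV 4.12 (cv2) and the standard library are available. Lean on these libraries where they do the work, as an engineer would, in place of code of your own. Each camera call takes 0.05 s, during which the arm holds its last target.

## Working session

There is one attempt and no reset: what is moved stays moved. The work goes in short steps, Python scripts to look and compute and a shell command to move; the robot and the scene stay as the last step left them, time stands still between calls to the robot, and variables do not carry over. Pictures are saved under pics/ and viewed, and the job is handed in when it is done.

```bash
mkdir -p pics; python3 - <<'E'
from workcell import *
import cv2
s=get_state();print(s['clock'],s['ee_pos'],s['orientation'],s['gripper_width'])
for c in ('side','top'):
    r=snapshot(c);cv2.imwrite(f'pics/{c}0.png',r['image'][:,:,::-1]);print(c,r['world_from_camera'].round(3).tolist(),r['intrinsics'].round(1).tolist())
    for l in ('beaker_mid','stand','toe_left','toe_right','burette','wash_bottle','waste_beaker','ph_meter','loose_cap','sample_tube','jar_pale','jar_dark','jar_amber'):
        print(l,[(p['centre'] if isinstance(p['centre'],list) else p['centre'].round(3).tolist(),round(p['conf'],2)) for p in place_of(c,l)][:3])
print(get_state()['clock'])
E
```

```text
0.0 [ 0.2034113  -0.53753001  0.2308395 ] [-0.126844   -0.69547847 -0.12759854  0.69565718] 0.08553463138202971
side [[0.878, 0.332, -0.344, 0.03], [-0.478, 0.582, -0.658, -0.981], [-0.019, 0.742, 0.67, 1.099], [0.0, 0.0, 0.0, 1.0]] [[516.7, 0.0, 273.6], [0.0, 516.7, 207.3], [0.0, 0.0, 1.0]]
beaker_mid [([0.572, 0.0486, 0.0424], 0.71), ([0.7084, 0.1039, 0.0396], 0.64), ([0.4669, 0.1145, 0.0403], 0.56)]
stand [([0.5454, -0.1053, -0.0074], 0.85)]
toe_left [([0.6295, -0.0216, 0.0096], 0.7), ([0.6674, -0.1679, -0.0014], 0.44)]
toe_right []
burette [([0.5487, -0.106, 0.0881], 0.97)]
wash_bottle [([0.6627, 0.4131, -0.0003], 0.97)]
waste_beaker [([0.6564, -0.4711, -0.0002], 0.75)]
ph_meter [([0.3425, -0.463, -0.0001], 0.96), ([0.6561, -0.4712, -0.0011], 0.54)]
loose_cap [([0.6695, -0.1688, -0.0007], 0.74), ([0.546, -0.1048, -0.0051], 0.47)]
sample_tube [([0.7889, -0.1083, -0.0009], 0.88), ([0.3392, -0.4637, 0.0013], 0.57)]
jar_pale [([0.6562, -0.468, -0.0013], 0.47)]
jar_dark [([0.6668, -0.1654, -0.0008], 0.85), ([0.6662, 0.4175, 0.0031], 0.68)]
jar_amber [([0.5497, 0.4538, -0.0009], 0.77)]
[... 238 characters left out ...]
7, 0.0368], 0.64), ([0.474, 0.1063, 0.0416], 0.63)]
stand [([0.5456, -0.1088, -0.0022], 0.95)]
toe_left [([0.627, -0.0231, 0.0144], 0.94)]
toe_right [([0.4635, -0.0329, 0.0132], 0.7), ([0.5732, 0.0498, 0.0402], 0.58)]
burette [([0.5466, -0.1047, 0.0888], 0.84)]
wash_bottle [([0.6634, 0.4173, 0.0031], 0.93)]
waste_beaker [([0.6575, -0.4674, 0.001], 0.89), ([0.5749, 0.0485, 0.0398], 0.53), ([0.4466, -0.1863, 0.0049], 0.33)]
ph_meter [([0.3418, -0.4634, 0.0019], 0.94)]
loose_cap [([0.382, 0.3117, -0.0021], 0.79)]
sample_tube [([0.789, -0.1085, 0.0013], 0.65)]
jar_pale [([0.4457, -0.1857, 0.0036], 0.54)]
jar_dark [([0.6642, -0.1622, 0.003], 0.46)]
jar_amber [([0.5446, 0.4587, 0.0011], 0.64)]
1.4
```

View pics/side0.png

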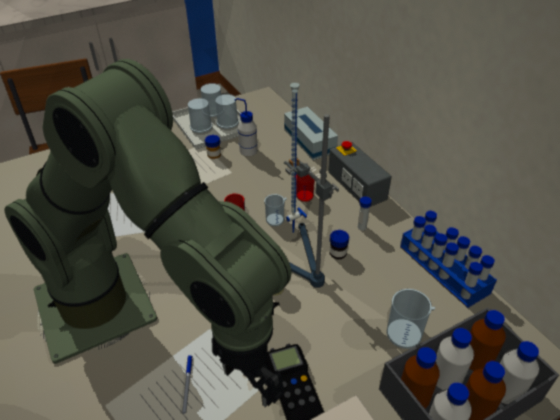

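View pics/top0.png

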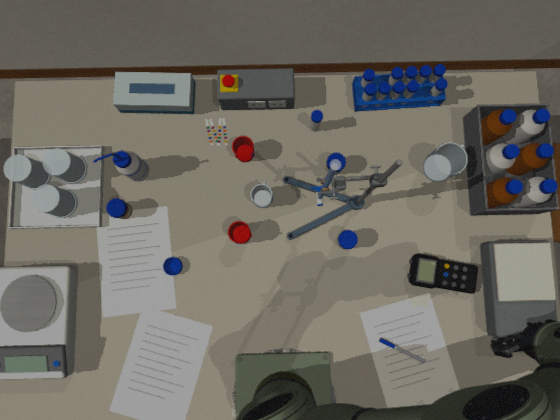

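The side and top pictures show three beaker shapes (top-view pixels):
- **Clear one at (262,195):** between the toes' opening and the open bench. It fits "translucent plastic with blue marks".
- **Red ones at (243,150) and (240,232):** these are the decoys.

Next I'll confirm with an enlarged crop and overlay the model on it.

```bash
cat > h.py <<'E'
import numpy as np, cv2
from workcell import *
def proj(r,P):
    P=np.atleast_2d(P).astype(float); T=np.linalg.inv(r['world_from_camera']); c=P@T[:3,:3].T+T[:3,3]
    K=r['intrinsics']; q=np.c_[c[:,0],-c[:,1],-c[:,2]]@K.T
    return q[:,:2]/q[:,2:]
def circ(c,rad,z):
    a=np.linspace(0,2*np.pi,60); return np.c_[c[0]+rad*np.cos(a),c[1]+rad*np.sin(a),0*a+z]
def crop(r,c,w,h,s,curves,name):
    x0=int(c[0]-w/2);y0=int(c[1]-h/2)
    x0=max(0,x0);y0=max(0,y0)
    im=cv2.resize(r['image'][y0:y0+h,x0:x0+w,::-1],None,fx=s,fy=s,interpolation=cv2.INTER_CUBIC)
    im=cv2.convertScaleAbs(im,alpha=1.5,beta=10)
    for P,col in curves:
        p=((proj(r,P)-[x0,y0]+.5)*s).astype(int); cv2.polylines(im,[p.reshape(-1,1,2)],False,col,1)
    cv2.imwrite('pics/'+name,im)
def quat(q):
    from scipy.spatial.transform import Rotation as R
    return R.from_quat([q[1],q[2],q[3],q[0]]).as_matrix()
def stand(o,yaw):
    c,s=np.cos(yaw),np.sin(yaw); R=np.array([[c,-s],[s,c]])
    f=lambda p,z:np.r_[R@np.array(p)+o,z]
    L=[]
    for sg in(1,-1):
        t=np.array([-80,83*sg])/1e3; L.append(circ(f(t,0)[:2],.011,.014)); L.append(np.array([f(t,.014),f([.12,0],.014)]))
    L.append(np.array([f([0,0],.092),f([0,0],.15)])); L.append(np.array([f([.12,0],0),f([.12,0],.53)]))
    return L
E
python3 - <<'E'
from h import *
s=get_state();print(quat(s['orientation']).round(3).tolist())
b=[.5725,.0487]; o=np.array([.548,-.1065]);yaw=np.arctan2(-.998,.06)
for c in('side','top'):
    r=snapshot(c)
    cv=[(circ(b,.030,.08),(0,255,0)),(circ(b,.0285,0),(0,255,255))]+[(L,(255,0,255)) for L in stand(o,yaw)]
    ctr=proj(r,[.56,-.05,.04])[0]
    crop(r,ctr,150,130,5,cv,c+'1.png')
E
```

```text
[[-0.0, 0.354, -0.935], [0.0, -0.935, -0.354], [-1.0, -0.0, -0.0]]
```

View pics/side1.png

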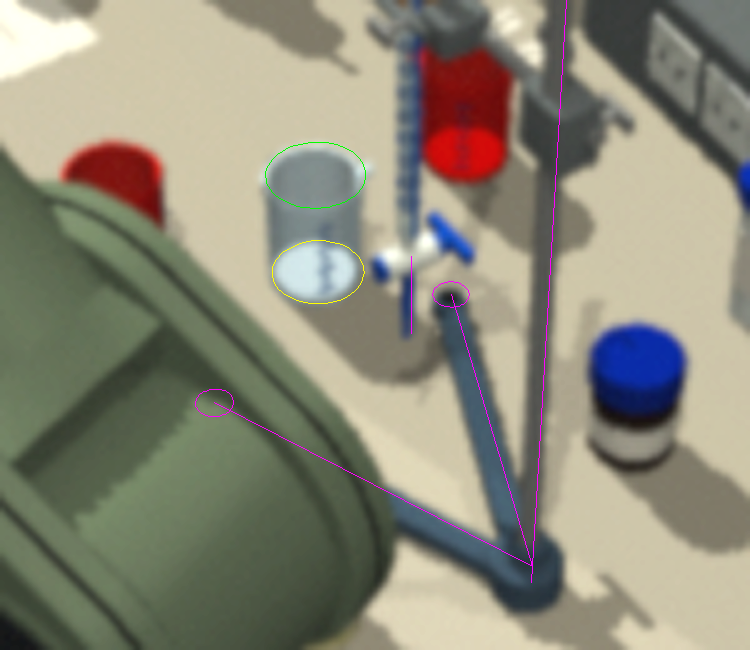

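View pics/top1.png

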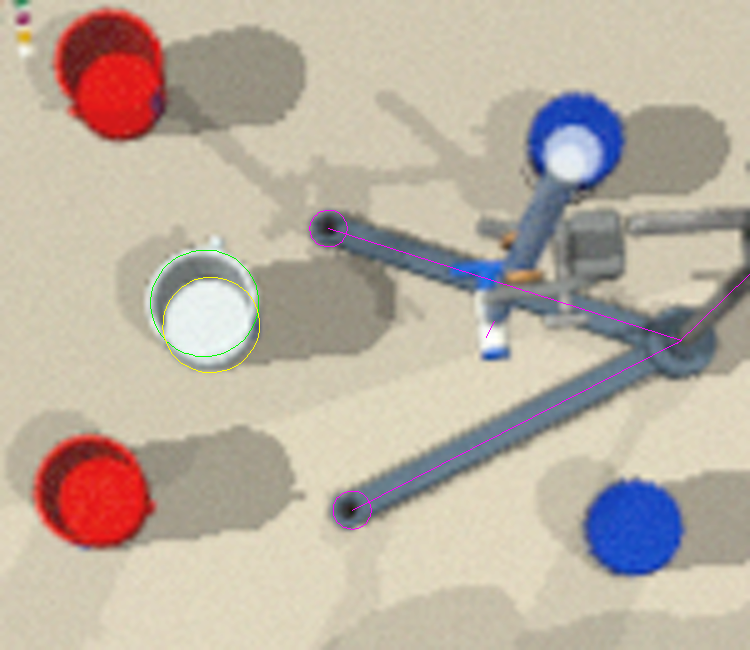

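The crop confirms the clear beaker at crop (207,310) top and (317,220) side. The overlay fits to about 2–3 mm. Before routing I'll measure the arm's envelope around the tool axis from depth.

```bash
python3 - <<'E'
from h import *
s=get_state();e=s['ee_pos'];print(s['clock'])
th=np.arctan2(e[1],e[0]);rad=np.array([np.cos(th),np.sin(th)]);tan=np.array([-rad[1],rad[0]])
R=quat(s['orientation'])
A=[]
for c in('side','top'):
    r=snapshot(c);d=r['depth'];K=r['intrinsics'];v,u=np.nonzero(d>0);z=d[v,u]
    P=np.c_[(u-K[0,2])*z/K[0,0],-(v-K[1,2])*z/K[1,1],-z];T=r['world_from_camera'];W=P@T[:3,:3].T+T[:3,3]
    D=W[:,:2]-e[:2];a=np.c_[D@rad,D@tan,W[:,2]-e[2],D@R[:2,1],D@R[:2,2]]
    m=(np.hypot(*D.T)<.30)&(W[:,2]>.17);A.append(a[m])
    cv2.imwrite(f'pics/{c}2.png',cv2.resize(r['image'][240:,:,::-1] if c=='top' else r['image'][200:,100:400,::-1],None,fx=1.4 if c=='top' else 2.6,fy=1.4 if c=='top' else 2.6))
A=np.vstack(A)
for lo in np.arange(-.04,.6,.03):
    a=A[(A[:,2]>=lo)&(A[:,2]<lo+.03)]
    if len(a)>5: print(round(lo,2),len(a),'rad',np.percentile(a[:,0],[1,99]).round(3),'tan',np.percentile(a[:,1],[1,99]).round(3),'toolY',np.percentile(a[:,3],[1,99]).round(3),'toolZ',np.percentile(a[:,4],[1,99]).round(3))
E
```

```text
1.5
-0.01 45 rad [-0.053  0.052] tan [-0.014  0.011] toolY [-0.053  0.052] toolZ [-0.011  0.014]
0.02 171 rad [-0.057  0.056] tan [-0.014  0.012] toolY [-0.057  0.056] toolZ [-0.012  0.014]
0.05 533 rad [-0.076  0.073] tan [-0.019  0.017] toolY [-0.076  0.073] toolZ [-0.017  0.019]
0.08 604 rad [-0.073  0.071] tan [-0.022  0.02 ] toolY [-0.073  0.071] toolZ [-0.02   0.022]
0.11 694 rad [-0.069  0.067] tan [-0.039  0.037] toolY [-0.069  0.067] toolZ [-0.037  0.039]
0.14 657 rad [-0.039  0.037] tan [-0.04   0.038] toolY [-0.039  0.037] toolZ [-0.038  0.04 ]
0.17 471 rad [-0.049  0.047] tan [-0.049  0.048] toolY [-0.049  0.047] toolZ [-0.048  0.049]
0.2 1081 rad [-0.048  0.046] tan [-0.049  0.047] toolY [-0.048  0.046] toolZ [-0.047  0.049]
0.23 714 rad [-0.018  0.048] tan [-0.055  0.047] toolY [-0.018  0.048] toolZ [-0.047  0.055]
0.26 617 rad [-0.057  0.053] tan [-0.059  0.055] toolY [-0.057  0.053] toolZ [-0.055  0.059]
0.29 1708 rad [-0.091  0.058] tan [-0.06   0.053] toolY [-0.091  0.058] toolZ [-0.053  0.06 ]
0.32 3065 rad [-0.293  0.055] tan [-0.06   0.052] toolY [-0.293  0.055] toolZ [-0.052  0.06 ]
0.35 4111 rad [-0.273  0.035] tan [-0.061  0.05 ] toolY [-0.273  0.035] toolZ [-0.05   0.061]
0.38 4883 rad [-0.289 -0.014] tan [-0.062  0.065] toolY [-0.289 -0.014] toolZ [-0.065  0.062]
0.41 3850 rad [-0.291 -0.057] tan [-0.06   0.067] toolY [-0.291 -0.057] toolZ [-0.067  0.06 ]
0.44 4351 rad [-0.29  -0.097] tan [-0.061  0.069] toolY [-0.29  -0.097] toolZ [-0.069  0.061]
0.47 4578 rad [-0.289 -0.135] tan [-0.062  0.069] toolY [-0.289 -0.135] toolZ [-0.069  0.062]
0.5 4523 rad [-0.277 -0.177] tan [-0.061  0.068] toolY [-0.277 -0.177] toolZ [-0.068  0.061]
0.53 2143 rad [-0.262 -0.204] tan [-0.059  0.065] toolY [-0.262 -0.204] toolZ [-0.065  0.059]
```

View pics/side2.png

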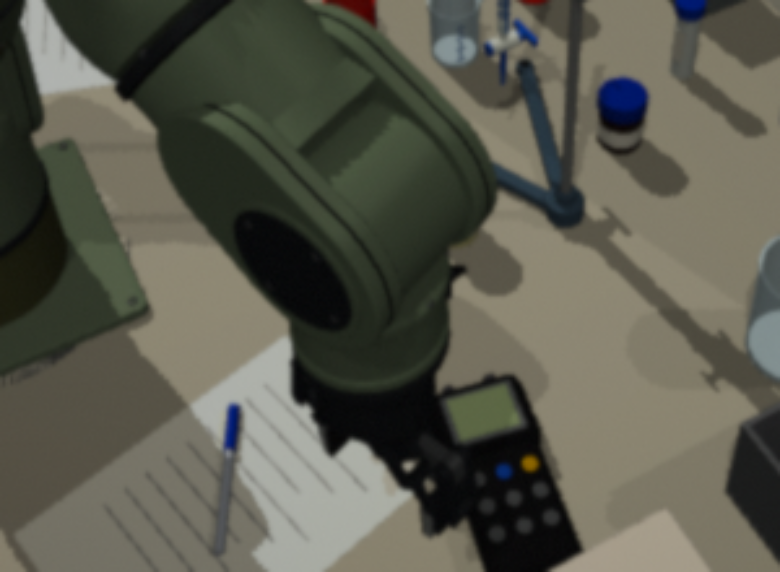

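Measurements show a Robotiq-style gripper. When open, its knuckles stick out 76 mm in tool y, against 57 mm for the finger backs, at about 50 mm above the fingertips. The wrist radius is about 60 mm.

A push with the finger's side or back would bring the body into the burette. Instead I'll push with the flat knuckle face along tool y, with the fingers open and the tips just above the bench. That puts the tool axis about 105 mm from the burette. I'll route close to the robot base.

```bash
python3 -m inch '1 0 -3.5 -3.4 0;1 0 -3.5 -3.4 0;1 0 -3.5 -3.4 0;1 0 -3.5 -3.4 0;1 0 -3.5 -3.4 0'; cat >> h.py <<'E'
def togo(tx,ty,tz=None):
    s=get_state();R=quat(s['orientation']);e=np.array(s['ee_pos']);d=np.array([tx,ty,e[2] if tz is None else tz])-e
    print('t',round(s['clock'],2),'ee',e.round(4),'F',np.round(s['force'],1),'yaw(toolY)',round(np.degrees(np.arctan2(R[1,1],R[0,1])),2),'w',round(s['gripper_width'],4),'toolcm',(R.T@d*100).round(2))
E
python3 -c "
from h import *
togo(.43,-.03)"
```

```text
clock: 2.1
ee_pos: [0.3001, -0.3117, 0.2301]
orientation: [-0.125, -0.696, -0.123, 0.696]
force: [1.2, -0.5, 0.1]
gripper_width: 0.0851
t 2.1 ee [ 0.3001 -0.3117  0.2301] F [ 1.2 -0.5  0.1] yaw(toolY) -69.79 w 0.0851 toolcm [ -0.07 -21.94 -21.92]
```

```bash
python3 -m inch '1 0 -3.1 -3.1 0;1 0 -3.1 -3.1 0;1 0 -3.1 -3.1 0;1 0 -3.1 -3.1 0;1 0 -3.1 -3.1 0;1 0 -3.1 -3.1 0;1 0 -3.1 -3.1 0;1 0 -3.9 -0.9 0;1 0 -3.9 -0.9 0;1 0 -3.9 -0.9 0;1 0 -3.9 -0.9 0'
python3 -c "
from h import *
togo(.59,.175)"
```

```text
clock: 3.2
ee_pos: [0.4134, 0.146, 0.2302]
orientation: [0.126, 0.698, 0.123, -0.694]
force: [0.7, -0.5, 0.6]
gripper_width: 0.085
t 3.2 ee [0.4134 0.146  0.2302] F [ 0.7 -0.5  0.6] yaw(toolY) -69.75 w 0.085 toolcm [  0.11   3.39 -17.58]
```

```bash
python3 -m inch '1 0 0.8 -4.4 0;1 0 0.8 -4.4 0;1 0 0.8 -4.4 0;1 0 0.8 -4.4 0;1 0 0 0 0.13;1 0 0 0 0.13;1 0 0 0 0.13;1 0 0 0 0.13;1 0 0 0 0'
python3 - <<'E'
from h import *
togo(.59,.175)
for c in('side','top'):
    r=snapshot(c)
    for l in('beaker_mid','burette','stand','toe_left','toe_right'):
        print(c,l,[(np.round(p['centre'],4).tolist(),round(p['conf'],2)) for p in place_of(c,l)][:3])
    b=[.5725,.0487]
    cv=[(circ(b,.030,.08),(0,255,0)),(circ(b,.0285,0),(0,255,255))]
    crop(r,proj(r,[.57,.05,.06])[0],200,150,4,cv,c+'3.png')
E
```

```text
clock: 4.1
ee_pos: [0.5932, 0.1883, 0.2302]
orientation: [-0.06, 0.707, -0.06, -0.702]
force: [-0.6, -0.4, -0.3]
gripper_width: 0.0855
t 4.1 ee [0.5932 0.1883 0.2302] F [-0.6 -0.4 -0.3] yaw(toolY) -99.79 w 0.0855 toolcm [-0.    1.36  0.09]
side beaker_mid [([0.7123, 0.0995, 0.0374], 0.85), ([0.57, 0.0511, 0.0416], 0.62), ([0.466, 0.1138, 0.0414], 0.56)]
side burette [([0.5472, -0.1061, 0.0871], 0.81)]
side stand [([0.5459, -0.1059, -0.0034], 0.66)]
side toe_left [([0.6287, -0.0233, 0.0087], 0.72)]
side toe_right [([0.464, -0.0273, 0.0154], 0.73)]
top beaker_mid [([0.4753, 0.1078, 0.0417], 0.77), ([0.712, 0.0998, 0.0409], 0.72), ([0.5744, 0.0493, 0.0387], 0.61)]
top burette [([0.5449, -0.104, 0.089], 0.84)]
top stand [([0.5452, -0.1051, -0.0012], 0.89)]
top toe_left [([0.6293, -0.0228, 0.0162], 0.65)]
top toe_right [([0.4587, -0.0349, 0.0133], 0.65)]
```

View pics/side3.png

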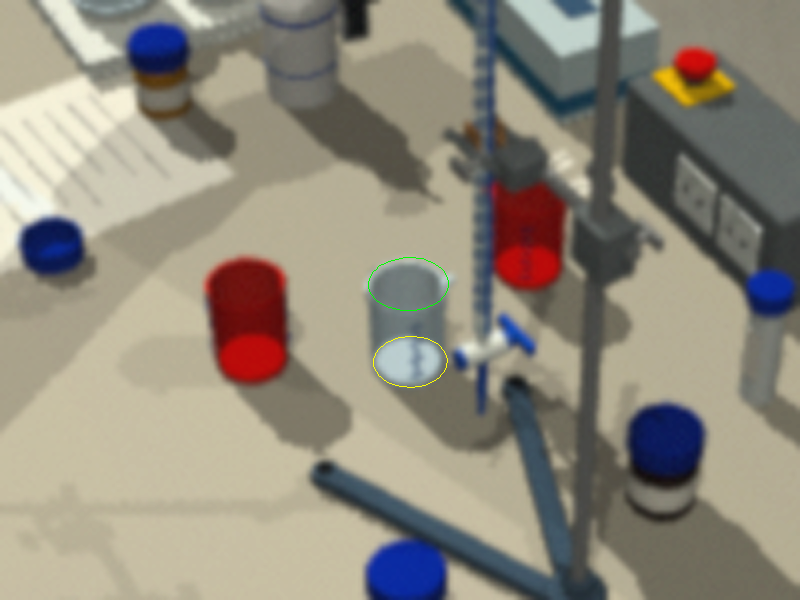

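View pics/top3.png

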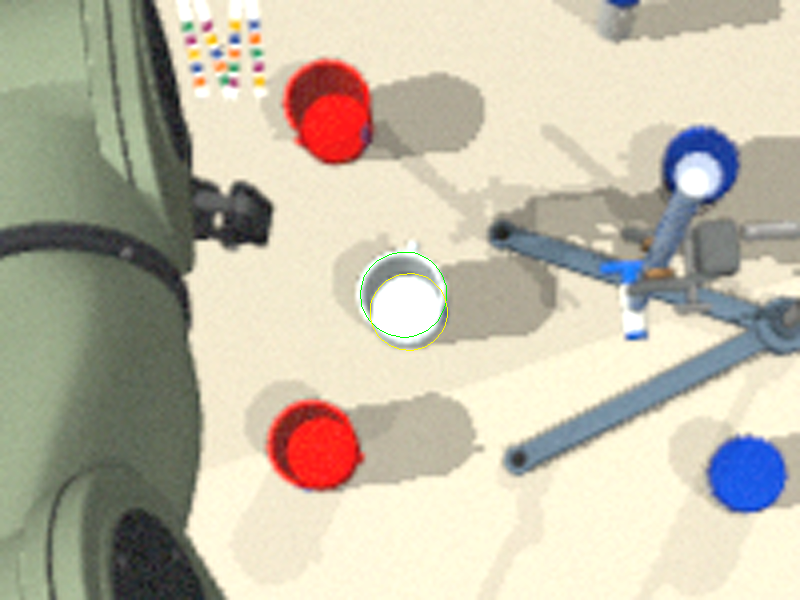

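```bash
python3 -m inch '1 4.5 0 0 0;1 4.5 0 0 0;1 4.5 0 0 0;1 4.5 0 0 0;1 2 0 0 0;1 1 0 0 0;1 0 0 0 0'
python3 - <<'E'
from h import *
togo(.593,.17,-.008)
r=snapshot('side');crop(r,proj(r,[.58,.1,.06])[0],160,120,5,[],'side4.png')
s=get_state();e=s['ee_pos'];R=quat(s['orientation'])
d=r['depth'];K=r['intrinsics'];v,u=np.nonzero(d>0);z=d[v,u]
P=np.c_[(u-K[0,2])*z/K[0,0],-(v-K[1,2])*z/K[1,1],-z];T=r['world_from_camera'];W=P@T[:3,:3].T+T[:3,3]
a=(W-e)@R; m=(abs(a[:,2])<.03)&(a[:,1]>.0)&(a[:,1]<.1)&(W[:,2]>.012)&(W[:,2]<.2);a=a[m];Wz=W[m,2]
for lo in np.arange(.01,.18,.008):
    k=(Wz>=lo)&(Wz<lo+.008)
    if k.sum()>3: print(round(lo,3),k.sum(),'Y',np.percentile(a[k,1],[2,50,98]).round(3),'Z',np.percentile(a[k,2],[2,98]).round(3))
E
```

```text
clock: 5.4
ee_pos: [0.5964, 0.1886, 0.0144]
orientation: [-0.06, 0.709, -0.058, -0.701]
force: [0.5, 0.6, 0.8]
gripper_width: 0.0857
t 5.4 ee [0.5964 0.1886 0.0144] F [0.5 0.6 0.8] yaw(toolY) -99.53 w 0.0857 toolcm [2.23 1.9  0.05]
0.026 7 Y [0.047 0.052 0.054] Z [-0.004  0.015]
0.034 14 Y [0.048 0.054 0.059] Z [-0.002  0.015]
0.042 13 Y [0.048 0.056 0.06 ] Z [-0.003  0.015]
0.05 9 Y [0.049 0.056 0.06 ] Z [-0.003  0.015]
0.066 13 Y [0.044 0.07  0.075] Z [-0.008  0.017]
0.074 35 Y [0.037 0.069 0.078] Z [-0.008  0.017]
0.082 20 Y [0.03  0.069 0.077] Z [-0.007  0.02 ]
0.09 18 Y [0.024 0.048 0.075] Z [-0.007  0.019]
0.098 38 Y [0.018 0.068 0.075] Z [-0.007  0.022]
0.106 34 Y [0.019 0.05  0.073] Z [-0.013  0.023]
0.114 46 Y [0.01  0.04  0.074] Z [-0.014  0.024]
0.122 54 Y [0.024 0.054 0.073] Z [-0.007  0.015]
0.13 19 Y [0.033 0.038 0.071] Z [-0.006  0.014]
0.138 30 Y [0.028 0.036 0.042] Z [-0.02   0.027]
0.146 34 Y [0.024 0.034 0.04 ] Z [-0.024  0.028]
0.154 36 Y [0.022 0.035 0.04 ] Z [-0.026  0.027]
0.162 38 Y [0.021 0.035 0.042] Z [-0.027  0.027]
0.17 46 Y [0.02  0.032 0.042] Z [-0.025  0.026]
0.178 48 Y [0.017 0.031 0.039] Z [-0.026  0.026]
```

View pics/side4.png

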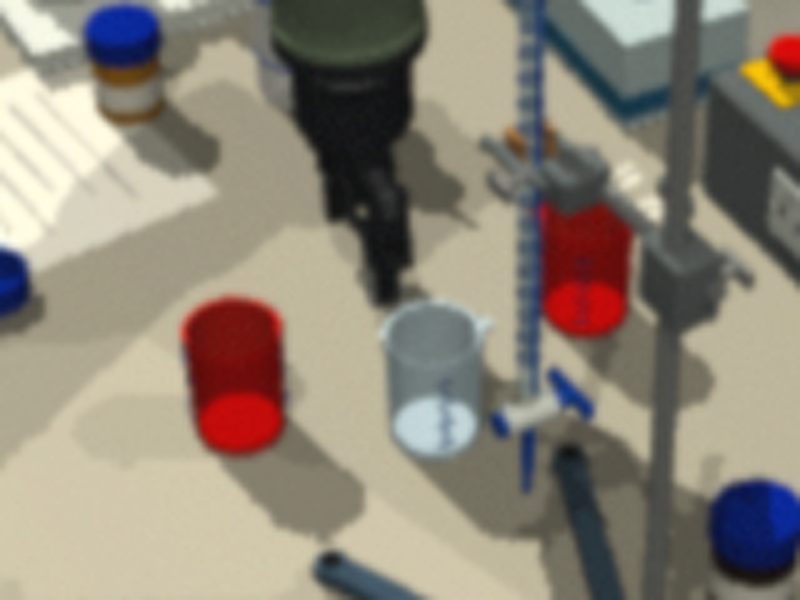

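```bash
python3 -m inch '1 1 0 0 0;1 0.6 0 0 0;1 0.4 0 0 0;1 0 0 0 0'
python3 - <<'E'
from h import *
togo(.593,.17,-.007)
E
```

```text
clock: 5.85
ee_pos: [0.599, 0.1895, -0.0027]
orientation: [-0.06, 0.711, -0.057, -0.699]
force: [0.0, -1.1, -0.3]
gripper_width: 0.0852
t 5.85 ee [ 0.599   0.1895 -0.0027] F [ 0.  -1.1 -0.3] yaw(toolY) -99.5 w 0.0852 toolcm [0.41 2.02 0.28]
```

```bash
python3 -m inch '1 0.4 0.5 0.3 0;1 0.1 1 0 0;1 0 0.8 0 0;1 0 0.5 0 0;1 0 0 0 0'
python3 - <<'E'
from h import *
togo(.593,.17,-.007)
s=get_state();R=quat(s['orientation']);print(R[:,0].round(4))
for p in([.5724,.0495],[.547,-.106]): print((R.T@(np.r_[p,s['ee_pos'][2]]-s['ee_pos'])*1000).round(1))
E
```

```text
clock: 6.35
ee_pos: [0.5911, 0.159, -0.0075]
orientation: [-0.061, 0.711, -0.057, -0.698]
force: [-0.7, -0.0, 0.3]
gripper_width: 0.0853
t 6.35 ee [ 0.5911  0.159  -0.0075] F [-0.7 -0.   0.3] yaw(toolY) -99.55 w 0.0853 toolcm [-0.05 -1.11 -0.  ]
[ 0.0181  0.0031 -0.9998]
[ -0.7 111.1   0.3]
[ -1.6 268.7  -0.5]
```

```bash
python3 -m inch '1 0 0.5 0 0;1 0 0.5 0 0;1 0 0.5 0 0;1 0 0.5 0 0;1 0 0.5 0 0;1 0 0.5 0 0;1 0 0 0 0'
cat > look.py <<'E'
from h import *
import sys
n=sys.argv[1]; togo(.593,.17,-.007)
s=get_state();R=quat(s['orientation'])
for c in('side','top'):
    r=snapshot(c)
    for p in place_of(c,'beaker_mid'):
        q=np.array(p['centre'])
        if min(np.hypot(*(q[:2]-k)) for k in([.711,.1],[.47,.11]))>.03: print(c,q.round(4),round(p['conf'],2),'tool',(R.T@(q-s['ee_pos'])*1000).round(1)[1:])
    o=np.array([.547,-.106]);yaw=np.arctan2(-.998,.06)
    cv=[(L,(255,0,255)) for L in stand(o,yaw)]+[(circ(o,.0285,0),(0,255,255))]
    b=s['ee_pos']+R[:,1]*.106
    cv.append((circ(b,.030,.08),(0,255,0)))
    crop(r,proj(r,[.56,-.02,.06])[0],160,120,5,cv,f'{c}{n}.png')
E
python3 look.py 5
```

```text
clock: 7.05
ee_pos: [0.586, 0.1273, -0.0074]
orientation: [-0.061, 0.711, -0.057, -0.698]
force: [-0.4, 0.9, -0.8]
gripper_width: 0.0852
t 7.05 ee [ 0.586   0.1273 -0.0074] F [-0.4  0.9 -0.8] yaw(toolY) -99.53 w 0.0852 toolcm [-0.01 -4.33  0.02]
side [0.5671 0.0228 0.0428] 0.86 tool [105.8   0.4]
side [ 0.4653 -0.0279  0.0133] 0.4 tool [172.9  92.9]
side [ 0.5447 -0.1074 -0.0087] 0.24 tool [238.3   1.9]
```

View pics/side5.png

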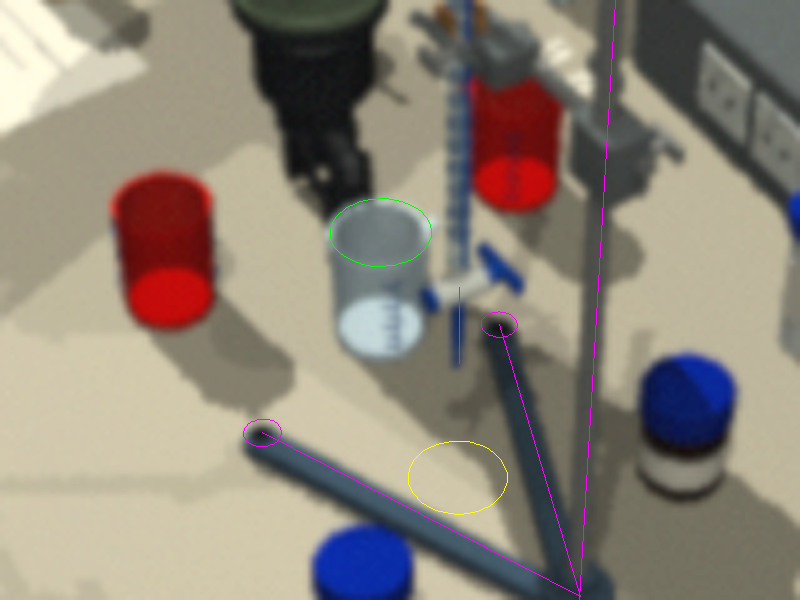

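View pics/top5.png

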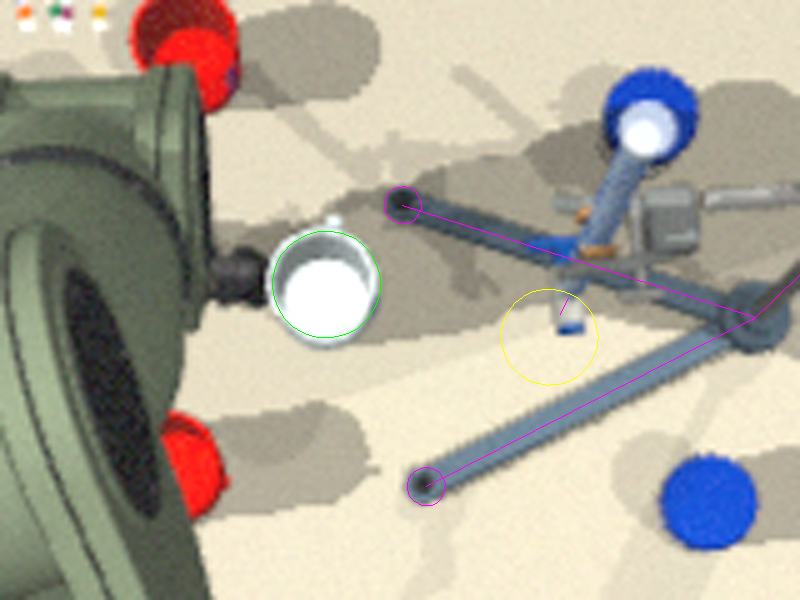

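```bash
python3 -m inch '1 0 0.4 0 0;1 0 0.6 0 0;1 0 0.6 0 0;1 0 0.6 0 0;1 0 0.6 0 0;1 0 0.6 0 0;1 0 0.6 0 0;1 0 0.6 0 0;1 0 0.6 0 0;1 0 0.6 0 0;1 0 0.4 0 0;1 0 0 0 0'
python3 look.py 6
```

```text
clock: 8.45
ee_pos: [0.575, 0.0616, -0.0079]
orientation: [-0.061, 0.711, -0.056, -0.698]
force: [-0.3, 0.6, 1.2]
gripper_width: 0.0857
t 8.45 ee [ 0.575   0.0616 -0.0079] F [-0.3  0.6  1.2] yaw(toolY) -99.48 w 0.0857 toolcm [-0.000e+00 -1.099e+01  1.000e-02]
side [ 0.5584 -0.0394  0.0458] 0.87 tool [101.9  -1.3]
top [ 0.56   -0.0408  0.0421] 0.83 tool [103.1  -3. ]
```

View pics/side6.png

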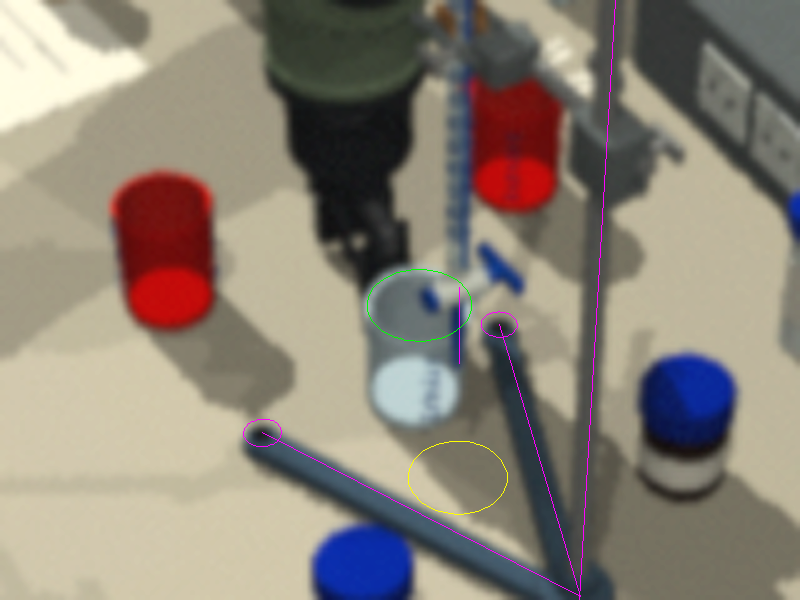

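View pics/top6.png

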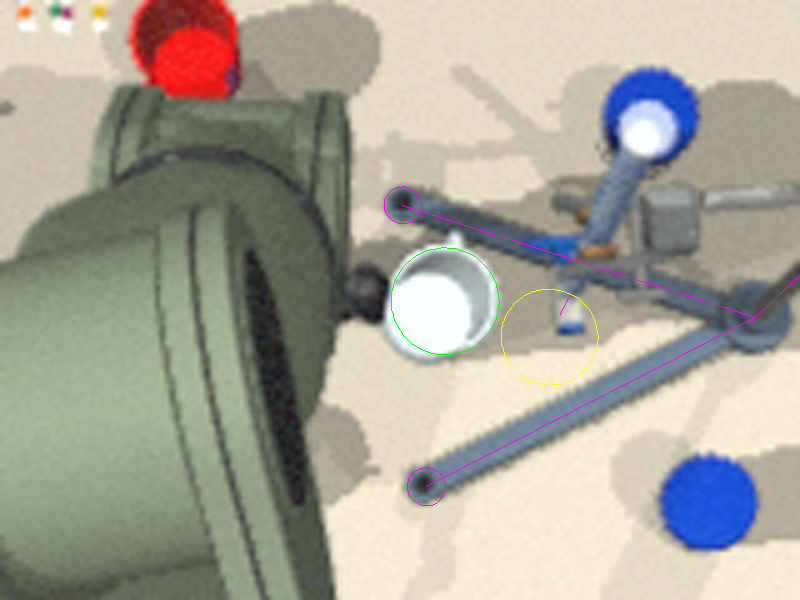

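The top picture shows the floor disc at (430,312) shifted left of the rim at (443,302). That means the beaker is tilting forward by a few degrees. I'm backing off so it settles.

```bash
python3 -m inch '1 0 -0.2 0 0;1 0 -0.3 0 0;1 0 -0.5 0 0;1 0 0 0 0;1 0 0 0 0'
python3 look.py 7
```

```text
clock: 9.15
ee_pos: [0.5768, 0.0744, -0.0079]
orientation: [-0.06, 0.711, -0.055, -0.698]
force: [-0.4, 0.3, -0.1]
gripper_width: 0.0858
t 9.15 ee [ 0.5768  0.0744 -0.0079] F [-0.4  0.3 -0.1] yaw(toolY) -99.35 w 0.0858 toolcm [-0.01 -9.69 -0.05]
side [ 0.5568 -0.0355  0.0431] 0.94 tool [111.3   0.9]
top [ 0.5638 -0.0369  0.0412] 0.59 tool [111.6  -6.2]
```

View pics/side7.png

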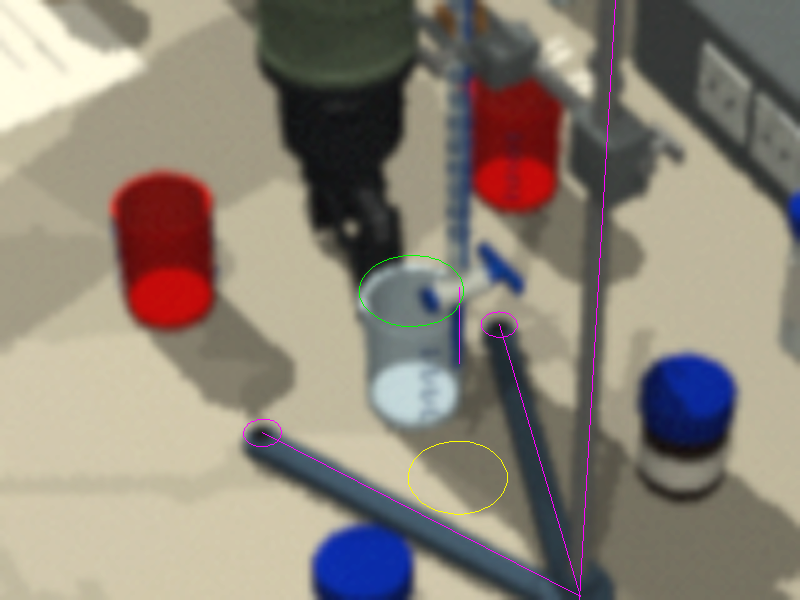

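View pics/top7.png

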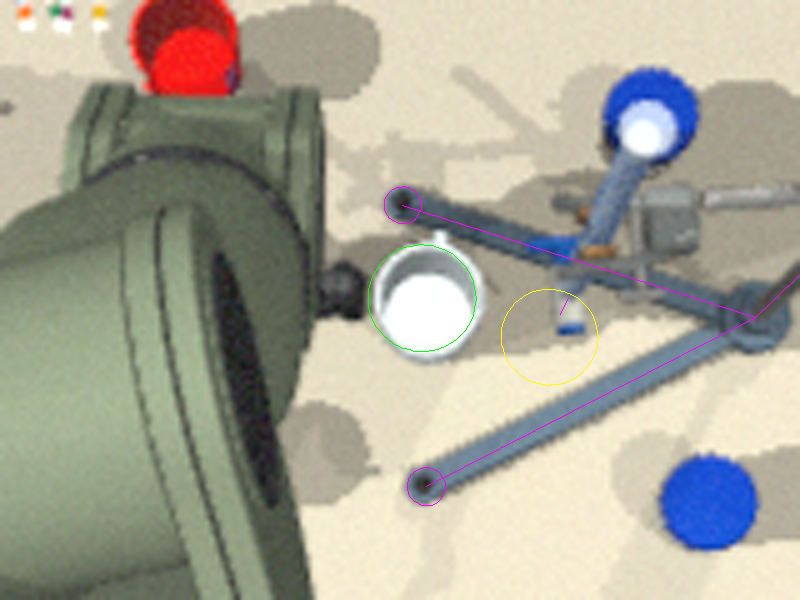

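The beaker settled upright: floor (428,310) against rim (428,298), which is the normal perspective offset. So the jerkiness caused the tilt. I'll drop 1.5 mm and push much more slowly, checking as I go.

```bash
python3 -m inch '1 0.15 0 0 0;1 0 0.1 0 0;1 0 0.15 0 0;1 0 0.15 0 0;1 0 0.15 0 0;1 0 0.15 0 0;1 0 0.15 0 0;1 0 0.15 0 0;1 0 0.15 0 0;1 0 0.15 0 0;1 0 0.15 0 0;1 0 0.15 0 0'
python3 look.py 8
```

```text
clock: 10.55
ee_pos: [0.5741, 0.0569, -0.0096]
orientation: [-0.06, 0.711, -0.055, -0.698]
force: [0.2, 0.8, -0.0]
gripper_width: 0.0855
t 10.55 ee [ 0.5741  0.0569 -0.0096] F [ 0.2  0.8 -0. ] yaw(toolY) -99.39 w 0.0855 toolcm [ -0.16 -11.47  -0.02]
side [ 0.559  -0.0479  0.0438] 0.94 tool [105.4  -3.2]
top [ 0.5625 -0.0476  0.0407] 0.84 tool [104.6  -6.5]
top [0.5442 0.4585 0.002 ] 0.35 tool [-391.4   94.8]
```

View pics/top8.png

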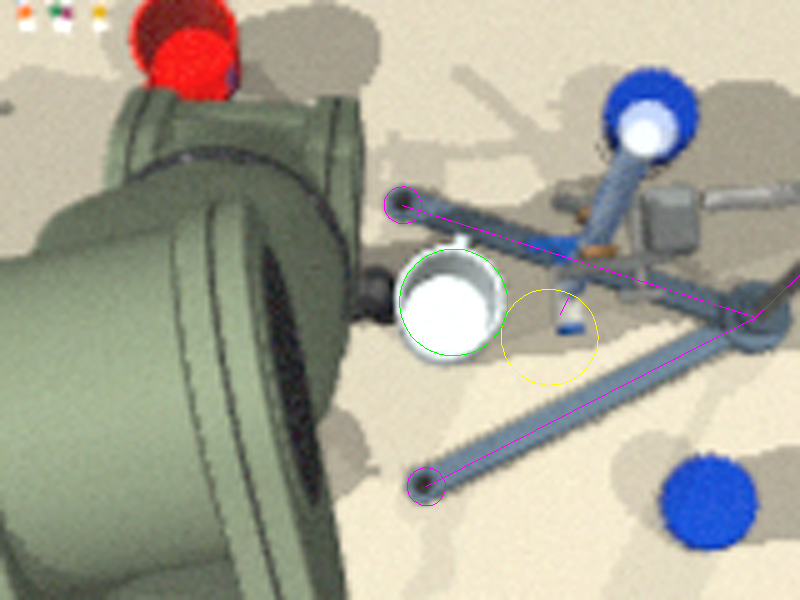

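```bash
cat > tilt.py <<'E'
from h import *
def ray(r,u,v,z):
    K=r['intrinsics'];T=r['world_from_camera'];d=T[:3,:3]@np.array([(u-K[0,2])/K[0,0],-(v-K[1,2])/K[1,1],-1.]);o=T[:3,3]
    return (o+d*(z-o[2])/d[2])[:2]
r=snapshot('top');im=r['image']
best=None
for p in cut_out('top','beaker_mid'):
    m=p['region'];g=im[m].mean(0)
    if abs(float(g[0])-g[1])<25 and 150<m.sum()<900 :
        best=m;break
v,u=np.nonzero(best);print('region',best.sum(),u.min(),u.max(),v.min(),v.max(),p['conf'])
# white disc
g=im.min(2).astype(float);M=cv2.dilate(best.astype(np.uint8),np.ones((3,3)))>0
w=((g>215)&M).astype(np.uint8);n,lab,st,ce=cv2.connectedComponentsWithStats(w);k=1+np.argmax(st[1:,4]);
e=cv2.fitEllipse(max(cv2.findContours((lab==k).astype(np.uint8),0,1)[0],key=len))
f=ray(r,*e[0],.003);print('disc',ce[k],'fit',e,'floor xy',f.round(4))
# predicted full silhouette for upright beaker: fit centre + tilt
from scipy.optimize import least_squares
def sil(c,t):
    ax=np.array([t[0],t[1],1.]);ax/=np.linalg.norm(ax);a=np.linspace(0,2*np.pi,40)
    P=[]
    e1=np.cross(ax,[0,1,0]);e1/=np.linalg.norm(e1);e2=np.cross(ax,e1)
    for R_,h in((.0285,0),(.030,.08)):
        P.append(np.r_[c,0]+ax*h+R_*(np.cos(a)[:,None]*e1+np.sin(a)[:,None]*e2))
    hull=cv2.convexHull((proj(r,np.vstack(P))).astype(np.float32))
    return hull
big=8
def render(h,x0,y0,w,hh):
    im=np.zeros((hh*big,w*big),np.uint8);cv2.fillPoly(im,[np.round((h.reshape(-1,2)+.5-[x0,y0])*big).astype(np.int32)],1)
    return cv2.resize(im.astype(np.float32),(w,hh),interpolation=cv2.INTER_AREA)
for t in([0,0],):
    x0,y0=u.min()-6,v.min()-6;w_,h_=u.max()-u.min()+13,v.max()-v.min()+13
    tgt=best[y0:y0+h_,x0:x0+w_].astype(float)
    from scipy.optimize import minimize
    fn=lambda q:((render(sil(q/1000,t),x0,y0,w_,h_)-tgt)**2).sum()
    q=minimize(fn,f*1000,method='Nelder-Mead',options=dict(initial_simplex=[f*1000,f*1000+[6,0],f*1000+[0,6]]))
    c=q.x/1000;print('upright fit xy',c.round(4),'cost',round(q.fun,1))
    pf=proj(r,[*c,.003])[0]; print('expected disc at',pf.round(1),'seen',np.round(e[0],1))
E
python3 tilt.py
```

```text
region 399 285 305 187 210 0.62Traceback (most recent call last):
  File "tilt.py", line 14, in <module>
    w=((g>215)&M).astype(np.uint8);n,lab,st,ce=cv2.connectedComponentsWithStats(w);k=1+np.argmax(st[1:,4]);
                                                                                       ~~~~~~~~~^^^^^^^^^^
    return _wrapfunc(a, 'argmax', axis=axis, out=out, **kwds)
    return bound(*args, **kwds)
ValueError: attempt to get argmax of an empty sequence
```

View pics/side8.png

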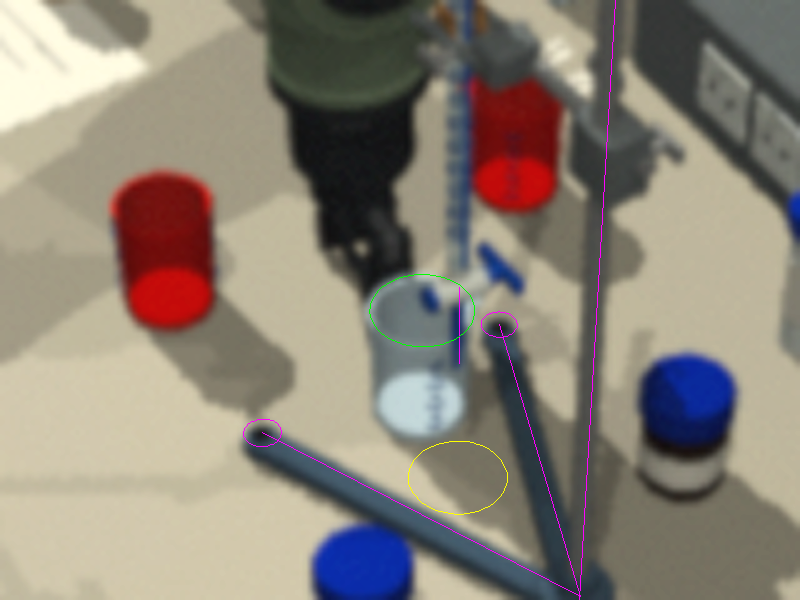

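```bash
sed -i 's/g>215/g>155/' tilt.py; python3 tilt.py
```

```text
region 427 285 306 186 211 0.72
disc [294.79234973 201.91803279] fit ((294.7934265136719, 201.9073028564453), (13.46027946472168, 15.465275764465332), 92.66909790039062) floor xy [ 0.5598 -0.0454]
upright fit xy [ 0.5601 -0.0443] cost 11.8
expected disc at [294.4 201.8] seen [294.8 201.9]
```

The tilt check agrees with upright (disc expected 294.4,201.8; seen 294.8,201.9). I'll continue at the same slow pace with a tiny lateral bias.

```bash
python3 -m inch '1 0 0.1 0 0;1 0 0.15 0.01 0;1 0 0.15 0.01 0;1 0 0.15 0.01 0;1 0 0.15 0.01 0;1 0 0.15 0.01 0;1 0 0.15 0.01 0;1 0 0.15 0.01 0;1 0 0.15 0.01 0;1 0 0.15 0.01 0;1 0 0.15 0.01 0;1 0 0.15 0.01 0'; python3 tilt.py; python3 look.py 9
```

```text
clock: 12.15
ee_pos: [0.57, 0.0387, -0.0097]
orientation: [-0.06, 0.712, -0.055, -0.698]
force: [0.2, 1.1, 0.7]
gripper_width: 0.0855
region 420 291 312 188 212 0.67
disc [300.90860215 203.16129032] fit ((300.8802185058594, 203.13674926757812), (13.8871488571167, 15.271245002746582), 106.92063903808594) floor xy [ 0.5557 -0.0632]
upright fit xy [ 0.5556 -0.0629] cost 13.2
expected disc at [300.7 203.2] seen [300.9 203.1]
t 12.25 ee [ 0.5699  0.0386 -0.0097] F [ 0.3 -0.  -0.2] yaw(toolY) -99.38 w 0.0852 toolcm [ -0.15 -13.35  -0.14]
side [ 0.5537 -0.0652  0.0429] 0.67 tool [104.6  -1.9]
top [ 0.5543 -0.063   0.0388] 0.93 tool [102.3  -2.1]
```

View pics/side9.png

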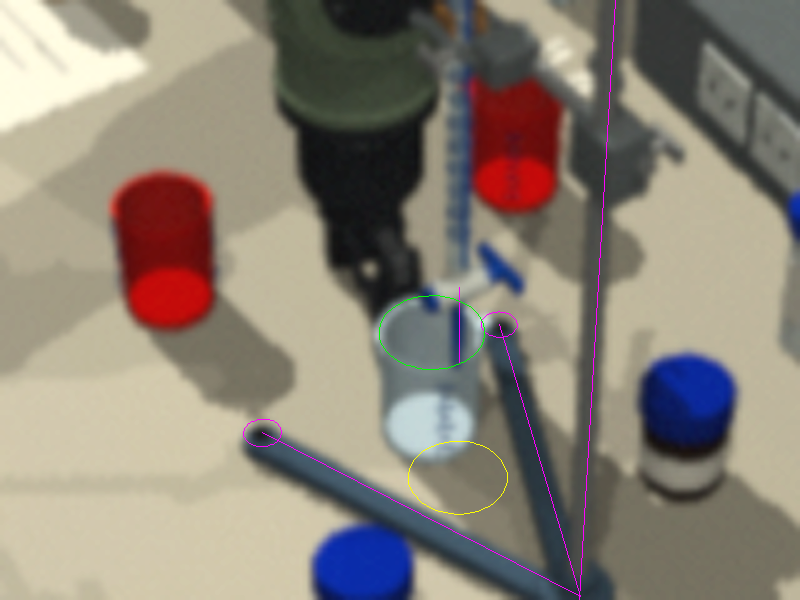

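View pics/top9.png

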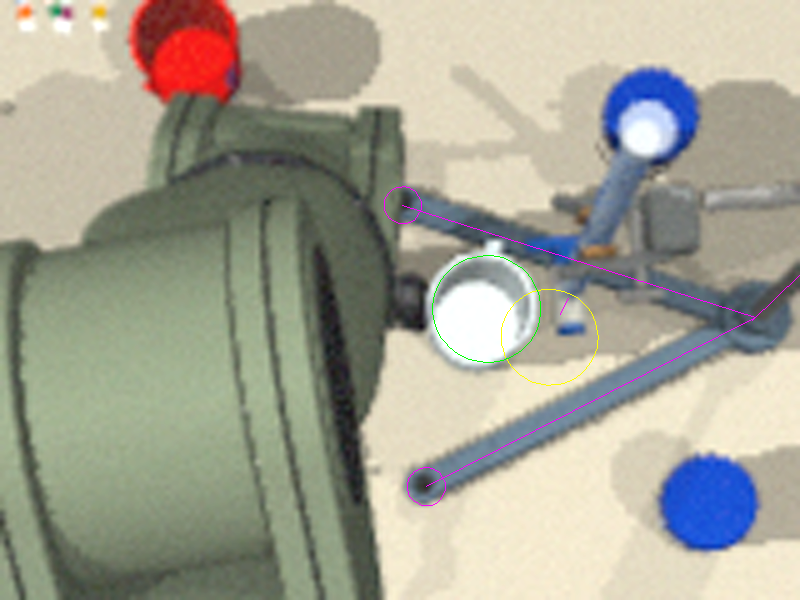

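```bash
python3 -m inch '1 0 0.1 0 0;1 0 0.16 0.01 0;1 0 0.16 0 0;1 0 0.16 0.01 0;1 0 0.16 0 0;1 0 0.16 0.01 0;1 0 0.16 0 0;1 0 0.16 0.01 0;1 0 0.16 0 0;1 0 0.16 0.01 0;1 0 0.16 0 0;1 0 0.16 0.01 0'; python3 tilt.py; python3 look.py 10
```

```text
clock: 13.65
ee_pos: [0.5661, 0.0194, -0.0098]
orientation: [-0.06, 0.712, -0.055, -0.698]
force: [0.6, 1.0, 1.6]
gripper_width: 0.0854
region 369 298 317 190 213 0.87
disc [307.33146067 204.06179775] fit ((307.3122863769531, 204.0547637939453), (13.306514739990234, 15.240984916687012), 122.92134094238281) floor xy [ 0.5526 -0.0821]
upright fit xy [ 0.5519 -0.081 ] cost 52.9
expected disc at [306.9 204.3] seen [307.3 204.1]
t 13.75 ee [ 0.5661  0.0192 -0.0098] F [-0.1 -0.2  0.6] yaw(toolY) -99.36 w 0.0853 toolcm [ -0.15 -15.32  -0.2 ]
side [ 0.5471 -0.0824  0.0438] 0.67 tool [102.8   1.2]
top [ 0.5523 -0.0843  0.0401] 0.77 tool [103.9  -4.2]
```

View pics/side10.png

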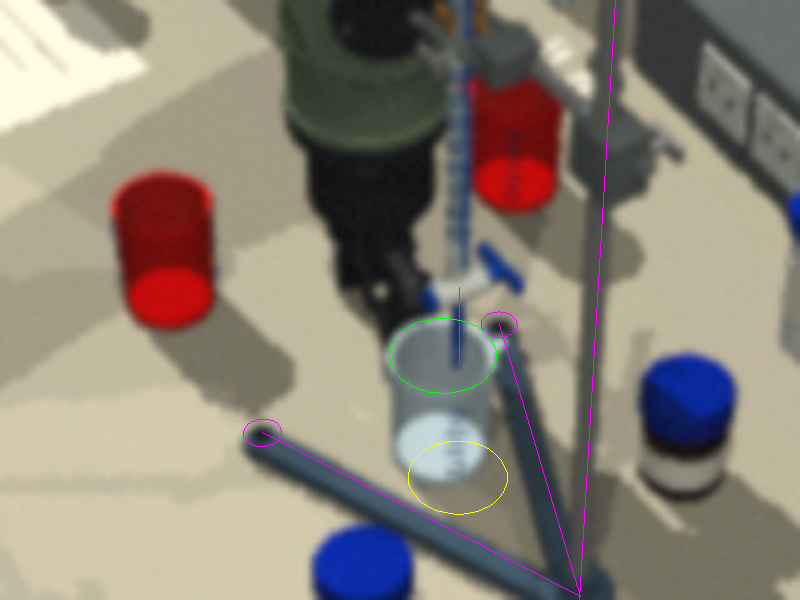

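View pics/top10.png

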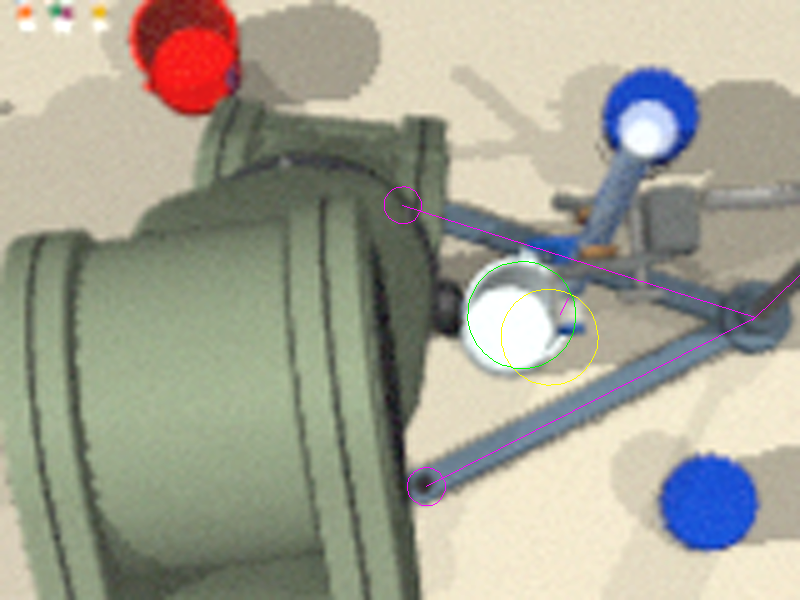

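```bash
python3 -m inch '1 0 0.1 0 0;1 0 0.15 0.01 0;1 0 0.15 0 0;1 0 0.15 0.01 0;1 0 0.15 0 0;1 0 0.15 0.01 0;1 0 0.15 0 0;1 0 0.15 0.01 0;1 0 0.15 0 0;1 0 0.15 0.01 0;1 0 0.15 0 0;1 0 0.15 0 0'; python3 tilt.py; python3 look.py 11
```

```text
clock: 15.15
ee_pos: [0.5626, 0.0012, -0.01]
orientation: [-0.06, 0.712, -0.055, -0.698]
force: [0.1, 1.3, 0.8]
gripper_width: 0.0856
region 356 304 326 192 215 0.67
disc [312.54794521 205.89041096] fit ((312.6971435546875, 205.74560546875), (11.74472427368164, 15.332399368286133), 135.34848022460938) floor xy [ 0.5472 -0.0978]
upright fit xy [ 0.5472 -0.1007] cost 79.3
expected disc at [313.7 205.7] seen [312.7 205.7]
t 15.25 ee [ 0.5626  0.001  -0.01  ] F [0.  0.5 0.1] yaw(toolY) -99.33 w 0.0851 toolcm [ -0.14 -17.17  -0.26]
side [ 0.5464 -0.1041  0.0436] 0.76 tool [105.9  -2.1]
side [ 7.886e-01 -1.057e-01  1.000e-04] 0.19 tool [  68.6 -240.5]
top [ 0.5481 -0.103   0.0389] 0.75 tool [104.6  -3.5]
```

View pics/side11.png

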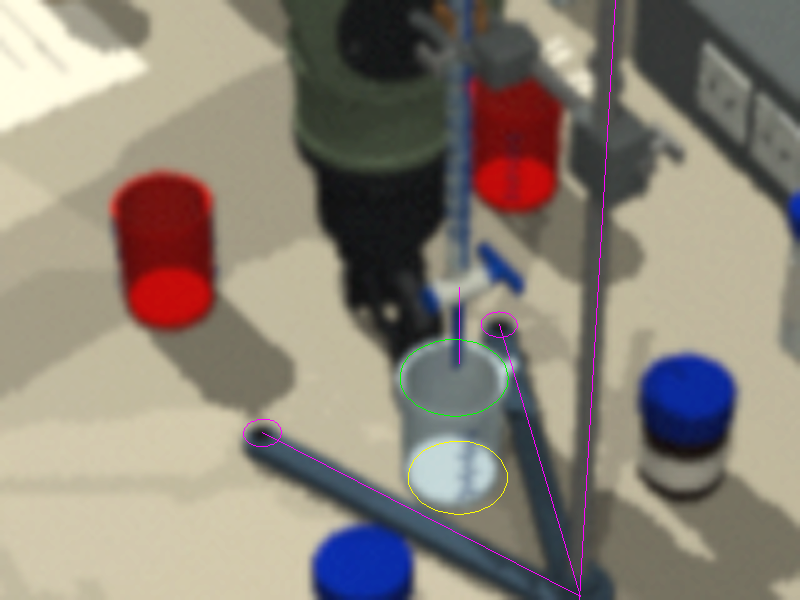

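View pics/top11.png

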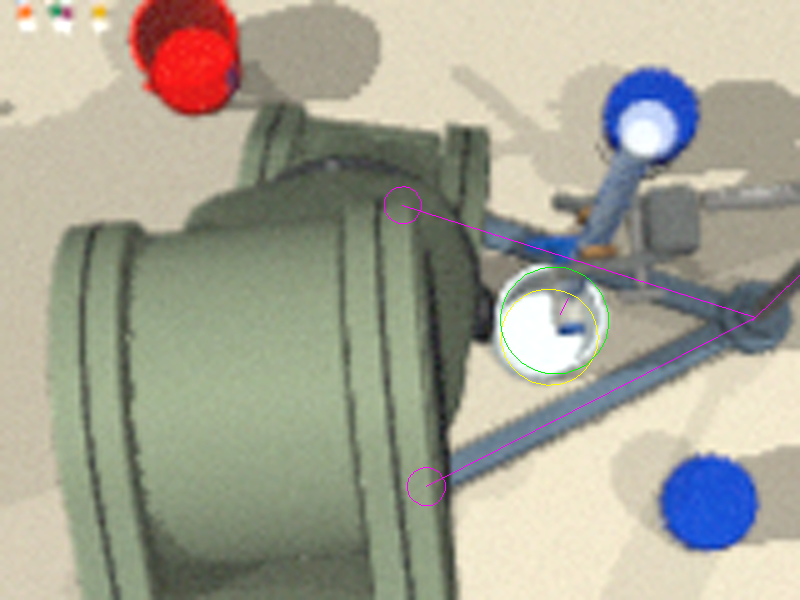

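```bash
python3 -m inch '1 0 0.1 0 0;1 0 0.12 0 0;1 0 0.12 0 0;1 0 0.1 0 0;1 0 0 0 0'; python3 tilt.py; python3 look.py 12
```

```text
clock: 15.95
ee_pos: [0.5619, -0.0032, -0.01]
orientation: [-0.06, 0.712, -0.055, -0.698]
force: [-0.4, 1.1, 0.6]
gripper_width: 0.0852
region 293 306 327 193 214 0.54
disc [313.93233083 206.36842105] fit ((314.16644287109375, 206.1378936767578), (11.006962776184082, 15.457921981811523), 132.552001953125) floor xy [ 0.546 -0.102]
upright fit xy [ 0.5467 -0.1054] cost 118.4
expected disc at [315.3 205.9] seen [314.2 206.1]
t 16.05 ee [ 0.5619 -0.003  -0.01  ] F [0.3 0.4 0.2] yaw(toolY) -99.29 w 0.0853 toolcm [ -0.13 -17.58  -0.28]
side [ 0.5443 -0.1063  0.0447] 0.56 tool [104.2  -0.4]
side [ 0.4631 -0.0283  0.016 ] 0.53 tool [40.6 92.9]
top [ 0.5479 -0.107   0.0416] 0.67 tool [104.4  -4. ]
top [ 0.547  -0.1045  0.0903] 0.2 tool [101.6  -3.6]
```

View pics/side12.png

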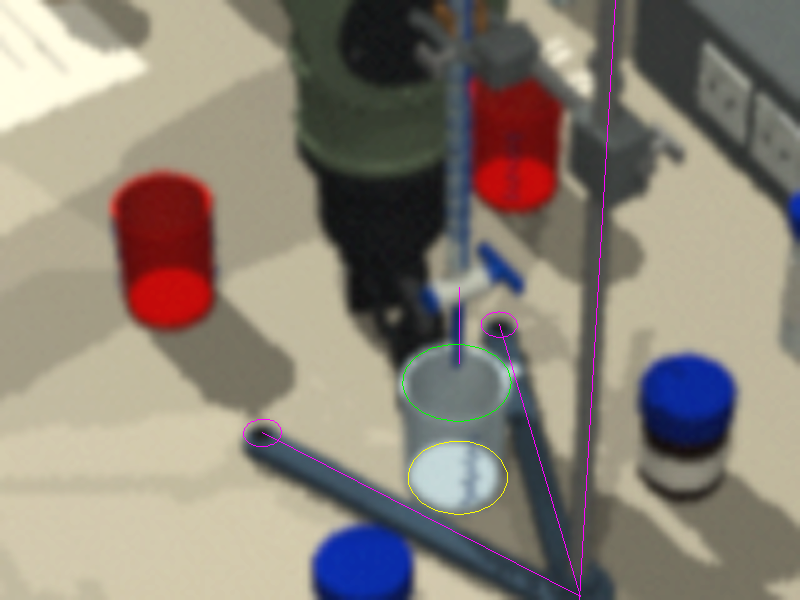

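The rim centre is now at about (456,381) and the tip at (456,367). That 14 px gap is what 12 mm of height should give, so the tip is centred. I'll withdraw straight back, slowly at first, then go up.

```bash
python3 -m inch '1 0 -0.1 0 0;1 0 -0.2 0 0;1 0 -0.5 0 0;1 0 -1 0 0;1 0 -2 0 0;1 0 -3 0 0;1 0 -3 0 0;1 0 -3 0 0;1 0 -2 0 0;1 -4 0 0 0;1 -4 0 0 0;1 -4 0 0 0'; python3 -m inch '1 -4 -2 0 0;1 -2 -2 0 0;1 0 0 0 0'; python3 tilt.py; python3 look.py 13
python3 - <<'E'
from h import *
print([ (np.round(p['centre'],4),p['conf']) for c in('side','top') for p in place_of(c,'burette')[:1]])
for c in('side','top'):
    r=snapshot(c)
    o=np.array([.547,-.106])
    crop(r,proj(r,[.547,-.106,.05])[0],80,70,9,[],c+'14.png')
E
```

```text
clock: 17.45
ee_pos: [0.5808, 0.1571, 0.1096]
orientation: [-0.058, 0.709, -0.053, -0.701]
force: [0.5, 0.5, 0.4]
gripper_width: 0.0847
clock: 17.75
ee_pos: [0.587, 0.2008, 0.1779]
orientation: [-0.059, 0.711, -0.051, -0.699]
force: [0.7, 0.3, -0.6]
gripper_width: 0.0854
region 332 305 327 192 215 0.67
disc [313.98850575 206.44827586] fit ((314.0053405761719, 206.19691467285156), (12.837803840637207, 17.26349449157715), 130.64564514160156) floor xy [ 0.5458 -0.1016]
upright fit xy [ 0.5464 -0.103 ] cost 102.7
expected disc at [314.5 206. ] seen [314.  206.2]
t 17.85 ee [0.5863 0.1978 0.1753] F [ 0.1 -0.9 -0.6] yaw(toolY) -99.05 w 0.0856 toolcm [18.22  2.81 -0.87]
side [0.3863 0.3105 0.0023] 0.69 tool [-78.2 217.4]
side [ 0.5464 -0.1053  0.0451] 0.55 tool [306.8  -6.7]
top [ 0.5482 -0.1023  0.0376] 0.85 tool [303.6  -7.9]
[(array([ 0.5479, -0.1077,  0.0884]), 0.91), (array([ 0.5468, -0.1011,  0.0918]), 0.76)]
```

View pics/side14.png

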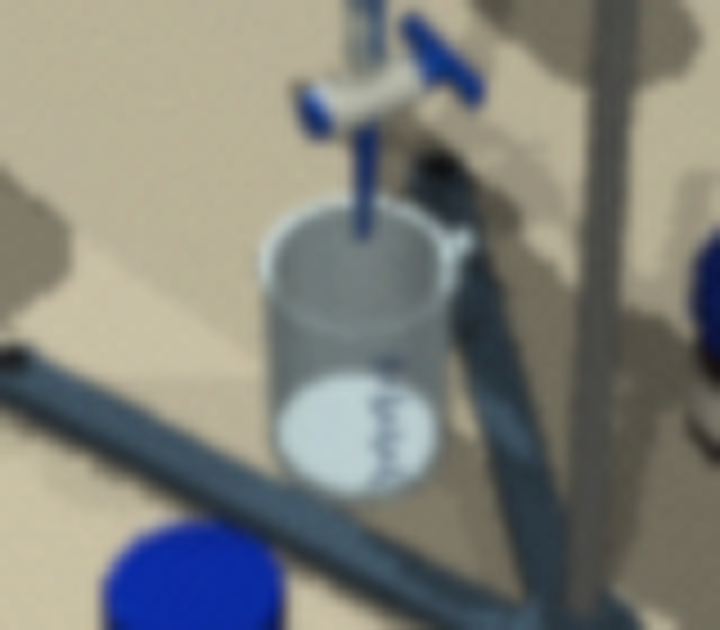

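View pics/top14.png

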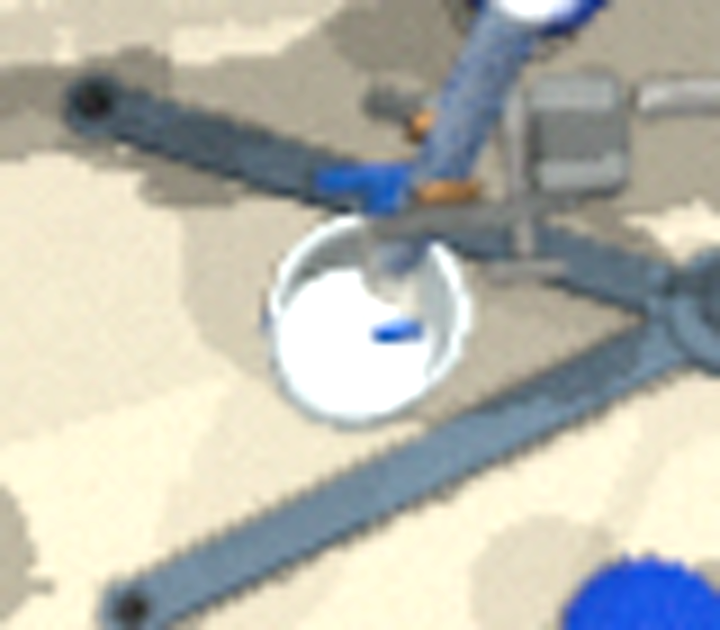

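View pics/side13.png

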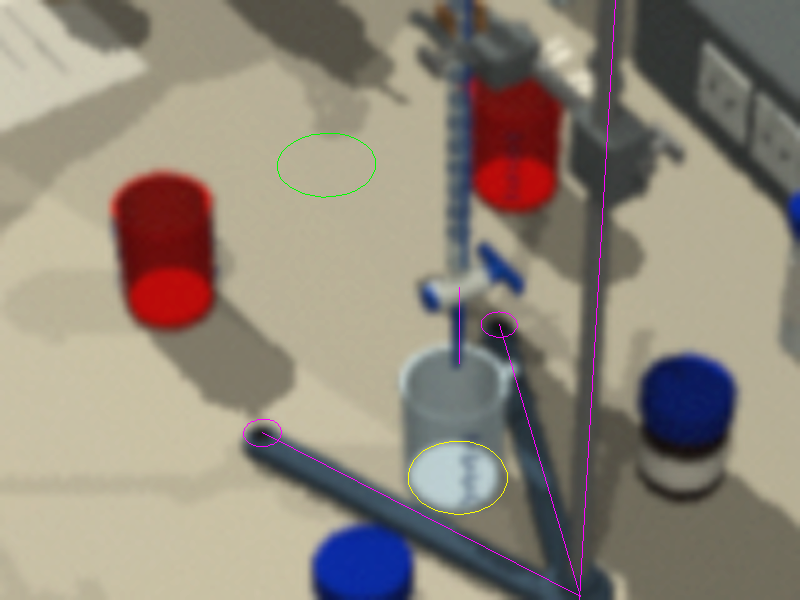

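```bash
python3 -c "
from workcell import *
finish_job();print(get_state()['clock'])"
```

```text
the job is handed in; nothing more can be done
the job is handed in; nothing more can be done
```

The beaker now stands upright between the two legs of the stand's foot, with the burette tip over the middle of its mouth. I handed the job in at about 18 s of the 48 s allowed.

I slid it along the bench with the open gripper's knuckle, keeping the fingertips a few millimetres above the bench.

**One slip:** about half-way through, the faster strokes tilted the beaker forward by an estimated 5–6°. I backed off, it settled flat again, and I pushed the rest slowly. I saw no tilt after that. It may still count against "do not tip it".

**Final checks, with the arm withdrawn:**
- **Position:** the side view puts the tip within about 2 mm of the mouth's centre. The top-view fit puts the beaker at (0.546, −0.103) against the stand origin I measured at (0.547, −0.106), so it may sit about 3 mm short. That is within the cameras' and networks' accuracy.
- **Upright:** the beaker's floor appears within 0.6 px of where it should be if upright.
- **Burette and other things:** the tool axis stayed about 103 mm from the burette. The nearby things, including both red beakers, looked unmoved in the last pictures. I did not re-measure the ones farther away.

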